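Load the moulding nests with straight connector shells by size

TASK

Pick out the four straight round connector shells and stand each one upright in the grey moulding nest for its size, flat on the floor of the recess: the smallest shell in the nest with the smallest recess, and so on up to the largest in the largest. Set them down gently, do not drop them, and leave the two elbow connectors standing where they are.

Things in the scene. Friction and masses are not known exactly. Their poses are not given: they have to be found in the camera images.
- shell_a_mid (a point): the smallest straight connector shell: a loose upright round aluminium cylinder, diameter 20 mm for the lower 46 mm, then a 14 mm threaded nose; 60 mm tall in all. The point is on its axis, half-way up (30 mm above its flat underside); z is its axis.
- shell_b_mid (a point): the second smallest straight connector shell: a loose upright round aluminium cylinder, diameter 33 mm for the lower 46 mm, then a 24 mm threaded nose; 60 mm tall in all. The point is on its axis, half-way up (30 mm above its flat underside); z is its axis.
- shell_c_mid (a point): the second largest straight connector shell: a loose upright round aluminium cylinder, diameter 46 mm for the lower 46 mm, then a 33 mm threaded nose; 60 mm tall in all. The point is on its axis, half-way up (30 mm above its flat underside); z is its axis.
- shell_d_mid (a point): the largest straight connector shell: a loose upright round aluminium cylinder, diameter 60 mm for the lower 46 mm, then a 43 mm threaded nose; 60 mm tall in all. The point is on its axis, half-way up (30 mm above its flat underside); z is its axis.
- nest_a_seat (a point): the nest with the smallest recess: a fixed square grey block 90 x 90 mm, 12 mm high, with a round flat-bottomed recess 36 mm wide and 6 mm deep in its middle. The point is the centre of the recess floor, 6 mm above the table; z is up.
- nest_b_seat (a point): the nest with the second smallest recess: a fixed square grey block 90 x 90 mm, 12 mm high, with a round flat-bottomed recess 49 mm wide and 6 mm deep in its middle. The point is the centre of the recess floor, 6 mm above the table; z is up.
- nest_c_seat (a point): the nest with the second largest recess: a fixed square grey block 90 x 90 mm, 12 mm high, with a round flat-bottomed recess 62 mm wide and 6 mm deep in its middle. The point is the centre of the recess floor, 6 mm above the table; z is up.
- nest_d_seat (a point): the nest with the largest recess: a fixed square grey block 90 x 90 mm, 12 mm high, with a round flat-bottomed recess 76 mm wide and 6 mm deep in its middle. The point is the centre of the recess floor, 6 mm above the table; z is up.
- elbow_p_mid (a point): first right-angle (elbow) connector, loose, to be left alone: an upright aluminium cylinder 34 mm wide and 44 mm tall with a 26 mm branch that reaches out level to 42 mm from the upright's axis along +x (branch axis 28 mm above the table). The point is on the upright's axis, half-way up (22 mm above the table); z is up.
- elbow_q_mid (a point): second right-angle (elbow) connector, loose, to be left alone: an upright aluminium cylinder 34 mm wide and 44 mm tall with a 26 mm branch that reaches out level to 42 mm from the upright's axis along +x (branch axis 28 mm above the table). The point is on the upright's axis, half-way up (22 mm above the table); z is up.
Not all that is in view belongs to the job. Leave any green or red look-alike of the part that bears shell_a_mid alone.

How it is judged:
By the outcome, as a careful person would: the job done as asked, in the order asked, and still so for the second after the job is handed in, with the robot touching nothing.
It also fails if it takes over 93 s, if anything falls off the work surface, if the arm or the gripper's body presses on something with over 40 N, if the wrist force passes 120 N, or if a joint passes its speed limit or range.

ROBOT

A 6-joint arm with a two-finger parallel gripper is mounted at the origin on the work surface. World frame = base frame: x ahead of the robot, y to its left, z up, the work surface at z = 0. Lengths are in m, angles in rad, forces in N, time in s.
With the tool pointing down it reaches from about 0.25 to 0.775 m from the base axis. Payload 4 kg.
Tool frame: the origin (TCP) lies at the very end of the fingers, on their centre line; the grasp point (between the pads) lies 19 mm behind it (robot.hold_point_z is the distance from the TCP to the grasp point, in m); z points along the fingers, y is the line along which they close (so a half turn about z gives the same grasp; the last joint's range is limited). The gripper opens to 94 mm and grips with 3 to 60 N. Pads are 16 mm wide; open, the fingers measure 119 mm over their backs; the gripper's body (75 mm by 177 mm) begins 78 mm behind the grasp point.
Start: joints at [1.218, 0.087, 1.371, -0, 1.684, -0.103], TCP at [0.136, 0.533, 0.206] pointing down, gripper open.
Joint ranges: [-3.1, 3.1], [-0.76, 2.03], [0.27, 2.55], [-1.08, 4.22], [0.17, 2.65], [-2.57, 2.57]. Speed limits (rad/s): [2.79, 2.79, 3.14, 3.14, 3.14, 3.14].

INTERFACE

Orientations are given as [roll, pitch, yaw] about the fixed x, y, z axes, in that order (R = Rz(yaw) Ry(pitch) Rx(roll)).
In Python, from bench import robot gives the robot as it stands.
- The arm moves only by the tool carry_out, never from a script. Its argument "steps" is a list of rows, each a list of 3 entries, a list of its own where there are three numbers: the shift along the tool's x, y, z in m, then the turn about the tool's z in units of 10 degrees (1.0 is 10 degrees), then the closure, from -1 (fully open) to 1 (shut). In form: [[[tx, ty, tz], roll, jaw], ...]. A call has 1 to 10 rows; each row is the pose to reach, as a shift and turn from the pose commanded when the call began, along the tool's axes at that moment; what a row does not reach only later rows make up. A row lasts 1/8 s, in which the tool goes at most 62.5 mm and 10.7 degrees, less where a joint would pass 70% of its speed; a pose out of reach is approached as far as the arm can. A call with a gripper value outside its range is refused whole. The fingers move at their own pace and stop on an object; the grip force is fixed at half the most. Time passes only in rows, so rows that repeat a pose let the fingers close. It gives the time, the measured TCP pose, the force, the opening and the grip force at its end, in the units of the state.
- robot.get_obs(): the state, without advancing time (a new reading comes with each control period).
- robot.snapshot(name): name is "scene" or "top" or "wrist"; returns a dict with "image" (420x560x3 uint8, red, green, blue), "z_map" (420x560 float32, m along the optical axis (not along the pixel's ray), 0 where there is no reading), "mtx" (3x3 intrinsics, pixels), "D" ([k1, k2, p1, p2, k3] as OpenCV has them; the pictures are not rectified), "R" (3x3) and "t" (3): a world point X has camera coordinates R X + t. Camera axes: x right, y down, z forward; pixel columns grow to the right and rows downward; lengths in m; the calibration is good to about 2 mm. A picture is of the moment at which its call begins.
- robot.close_job(): hands the job in; it is judged then, once.
The state is a dict: "time": time; "joint_positions": joint angles; "qvel": joint speeds; "joint_torque": joint torques, N m; "tool_pos": TCP position; "ee_rot": TCP orientation; "wrist_force": force on the tool from outside, world axes, zero at the start; "wrist_torque": the same for the moment, N m; "width": finger opening in m; "finger_force": force on a finger pad.
Only numpy, scipy, OpenCV 4.12 (cv2) and the standard library are available. Lean on these libraries where they do the work, as an engineer would, in place of code of your own. Each camera call takes 0.05 s, during which the arm holds its last target. There are 200 camera calls.

## Working session

There is one attempt and no reset: what is moved stays moved. The work goes in short steps, Python scripts to look and compute and a tool call to move; the robot and the scene stay as the last step left them, time stands still between calls to the robot, and variables do not carry over. Pictures are saved under pics/ and viewed, at most 14 in all, crops included, and the job is handed in when it is done.

Besides the shell and the picture viewer there is one more tool, called after "Emit:" as name(argument=value, ...) on one line, values as JSON. carry_out: Moves the arm, as the interface text tells. Its arguments: {"type":"object","properties":{"steps":{"type":"array","items":{"type":"array"}}},"required":["steps"]}

```bash
mkdir -p pics; ls; cat > h.py <<'E'
import numpy as np, cv2
from bench import robot
def snap(n,f=None):
    s=robot.snapshot(n)
    if f: cv2.imwrite('pics/'+f,s['image'][:,:,::-1])
    return s
def cloud(s):
    h,w=s['z_map'].shape
    uv=np.stack(np.meshgrid(np.arange(w),np.arange(h)),-1).reshape(-1,1,2).astype(np.float32)
    n=cv2.undistortPoints(uv,s['mtx'],np.array(s['D'])).reshape(h,w,2)
    z=s['z_map'][...,None]
    P=np.concatenate([n*z,z],-1)
    X=(P-np.array(s['t']))@np.array(s['R'])
    X[s['z_map']==0]=np.nan
    return X
E
python3 - <<'E'
from h import *
o=robot.get_obs();print(o)
for n in('top','scene'):
    s=snap(n,n+'0.png');np.save(n+'.npy',cloud(s));print(n,s['R'],s['t'])
    s=None
E
```

```text
pics
{'time': 0.0, 'joint_positions': array([ 1.21792298e+00,  8.79859900e-02,  1.37222079e+00, -2.61034066e-05,
        1.68359021e+00, -1.03042556e-01]), 'qvel': array([ 0.00061634, -0.00051097,  0.00095444, -0.00016645,  0.00214754,
        0.00048786]), 'joint_torque': array([ 9.72341695e-04, -3.40188932e+01, -3.02422678e+01,  7.19299098e-02,
        3.29917716e-02, -1.73786689e-04]), 'tool_pos': array([0.13577862, 0.53242392, 0.20430421]), 'ee_rot': array([-3.13939734e+00, -2.00932400e-04,  2.89175873e+00]), 'wrist_force': array([-0.993256  ,  0.54343202, -0.0725496 ]), 'wrist_torque': array([ 0.00715598, -0.00633578,  0.01108738]), 'finger_force': 0.0, 'width': 0.09379044146982667}
top [[-0.01307007 -0.99971568  0.01994322]
 [-0.99562183  0.01116522 -0.09280358]
 [ 0.09255452 -0.02106885 -0.99548469]] [-0.02827519  0.50478951  1.30387245]
scene [[ 0.48134216  0.87652433 -0.0038492 ]
 [ 0.74779792 -0.41293527 -0.51988723]
 [-0.45728328  0.24736522 -0.85422623]] [-0.25004968 -0.38110312  1.2790123 ]
```

View pics/top0.png

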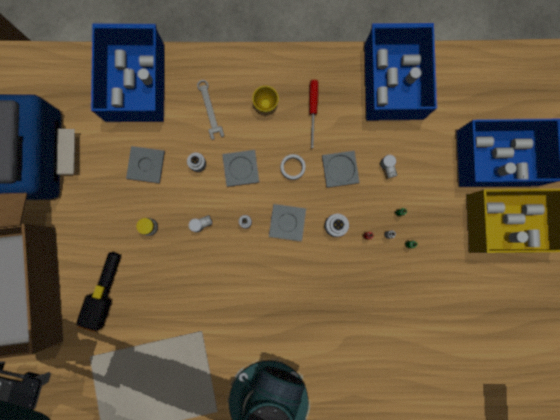

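View pics/scene0.png

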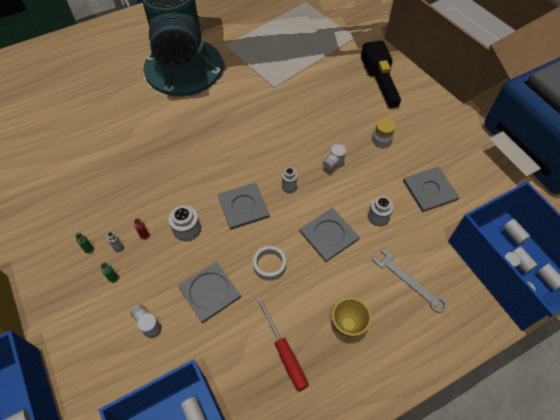

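The top view shows the nests at about (145,165), (240,168), (340,169) and (288,222). Shells B, C and D are at (245,222), (197,161) and (337,225). The elbows are at (390,166) and (200,224). A yellow-lidded jar sits at (146,227) and a ring at (293,167), and neither is part of the job. Four small parts could be shell A: green (402,212), green (411,244), red (368,236) and plain aluminium (390,235). The aluminium one fits the description. I'll measure next and crop that area.

```bash
python3 - <<'E'
from h import *
T=np.load('top.npy');S=np.load('scene.npy')
def reg(X,v,u,r=26):
    return X
m=np.isfinite(T[...,2])
print('gripper? z at (95,300):',T[295:305,90:100].reshape(-1,3).mean(0), 'base',T[390,270])
# upright things: comps of height
for name,X in(('top',T),('scene',S)):
    print(name,'table z',np.nanmedian(X[...,2]))
    msk=((X[...,2]>.03)&(X[...,2]<.075)&(X[...,0]>.25)&(X[...,0]<.8)&(abs(X[...,1])<.6)).astype(np.uint8)
    n,l,st,c=cv2.connectedComponentsWithStats(msk)
    for i in range(1,n):
        if st[i,4]<12 or st[i,4]>1500: continue
        P=X[l==i]; top=P[P[:,2]>np.percentile(P[:,2],95)-.006]
        print(c[i].round(0),st[i,4],'zmax %.3f'%P[:,2].max(),'topc',((top.min(0)+top.max(0))/2).round(4)[:2],'ext',np.ptp(top,axis=0)[:2].round(3))
    msk=((X[...,2]>.009)&(X[...,2]<.015)&(X[...,0]>.25)&(X[...,0]<.8)&(abs(X[...,1])<.6)).astype(np.uint8)
    n,l,st,c=cv2.connectedComponentsWithStats(msk)
    for i in range(1,n):
        if st[i,4]<250: continue
        P=X[l==i]; r=cv2.minAreaRect(P[:,:2].astype(np.float32)); print('nest',c[i].round(0),st[i,4],np.round(r[0],4),np.round(r[1],3),r[2],P[:,2].mean().round(4))
s=cv2.imread('pics/scene0.png')
cv2.imwrite('pics/crop1.png',np.hstack([cv2.resize(s[215:295,65:165],None,fx=4,fy=4,interpolation=2),cv2.resize(cv2.imread('pics/top0.png')[190:270,340:440],None,fx=4,fy=4,interpolation=2)]))
E
```

```text
gripper? z at (95,300): [nan nan nan] base [ 0.07854241 -0.00476132  0.19879817]
top table z 0.001481232945973227
[394. 113.] 349 zmax 0.075 topc [ 0.7727 -0.3589] ext [0.05  0.159]
[427. 101.] 64 zmax 0.075 topc [ 0.7819 -0.4347] ext [0.03  0.006]
[100. 103.] 56 zmax 0.074 topc [0.7828 0.4359] ext [0.028 0.003]
[136. 114.] 361 zmax 0.075 topc [0.7739 0.3591] ext [0.05  0.158]
[117. 102.] 64 zmax 0.050 topc [0.793  0.3984] ext [0.014 0.021]
[266. 106.] 90 zmax 0.058 topc [ 0.7811 -0.001 ] ext [0.037 0.067]
[382. 101.] 63 zmax 0.050 topc [ 0.7921 -0.3194] ext [0.015 0.022]
[ 60. 153.] 1392 zmax 0.075 topc [0.6556 0.5688] ext [0.245 0.047]
[467. 159.] 471 zmax 0.075 topc [ 0.6375 -0.5622] ext [0.159 0.069]
[482. 126.] 62 zmax 0.074 topc [ 0.7145 -0.5743] ext [0.002 0.044]
[482. 141.] 129 zmax 0.049 topc [ 0.6778 -0.5826] ext [0.023 0.035]
[196. 162.] 253 zmax 0.066 topc [0.6306 0.1852] ext [0.032 0.032]
[390. 166.] 227 zmax 0.052 topc [ 0.6141 -0.3296] ext [0.057 0.033]
[476. 222.] 430 zmax 0.075 topc [ 0.4589 -0.5493] ext [0.156 0.006]
[491. 193.] 16 zmax 0.075 topc [ 0.5332 -0.5872] 
[... 2244 characters left out ...]
 zmax 0.046 topc [ 0.6169 -0.3315] ext [0.058 0.033]
[ 36. 380.] 793 zmax 0.075 topc [ 0.6358 -0.5305] ext [0.15  0.003]
[  6. 352.] 159 zmax 0.075 topc [ 0.565  -0.5587] ext [0.003 0.02 ]
[153. 394.] 728 zmax 0.075 topc [ 0.7584 -0.3615] ext [0.01  0.149]
[189. 403.] 142 zmax 0.046 topc [ 0.793  -0.3195] ext [0.014 0.022]
[ 19. 416.] 142 zmax 0.046 topc [ 0.6779 -0.5813] ext [0.016 0.031]
nest [431. 188.] 1054 [0.6308 0.3272] [0.091 0.092] 82.25849914550781 0.0112
nest [243. 205.] 996 [ 0.4691 -0.0561] [0.09  0.092] 82.08455657958984 0.0112
nest [330. 234.] 913 [0.6196 0.0695] [0.092 0.091] 7.382826805114746 0.0111
nest [209. 291.] 781 [ 0.6146 -0.2039] [0.092 0.09 ] 7.451196670532227 0.011
```

View pics/crop1.png

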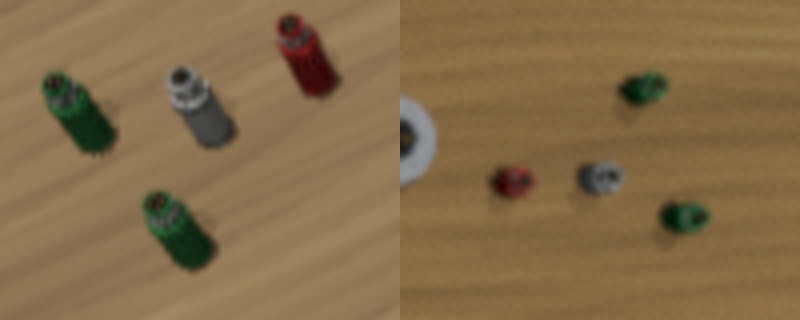

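The crop confirms that the aluminium part, at scene (112,239) and top (390,235), is shell A. The other three candidates are green, green and red look-alikes. I'll keep the closing axis about 17° off x, which clears all of them.

```bash
cat > to.py <<'E'
import sys
from h import *
from scipy.spatial.transform import Rotation as Ro
def show(p,ang):
    o=robot.get_obs(); R=Ro.from_euler('xyz',o['ee_rot']).as_matrix()
    d=R.T@(np.array(p)-o['tool_pos']); a=np.degrees(np.arctan2(R[1,1],R[0,1]))
    r=((a-ang+90)%180-90)/10
    print('t',round(o['time'],2),'at',o['tool_pos'].round(4),'axis',a.round(2),'-> d',d.round(4),'roll',round(r,2),'w',round(o['width'],4),'F',o['wrist_force'].round(1))
if __name__=='__main__': v=list(map(float,sys.argv[1:])); show(v[:3],v[3])
E
python3 to.py .432 -.329 .2 17; python3 - <<'E'
from h import *
for n in('top','scene'):
    X=np.load(n+'.npy');
    for a in((.66,.9,.25,.5),(.66,.9,-.5,-.25),(.3,.75,-.75,-.5)):
        m=(X[...,0]>a[0])&(X[...,0]<a[1])&(X[...,1]>a[2])&(X[...,1]<a[3])&(X[...,2]>.05)&(X[...,2]<.3)
        P=X[m]
        if len(P): print(n,P.min(0).round(3),P.max(0).round(3))
E
```

```text
t 0.1 at [0.1358 0.5325 0.2044] axis 75.69 -> d [-0.5    -0.7615  0.0058] roll 5.87 w 0.0938 F [0.1 0.4 0.1]
top [0.748 0.279 0.05 ] [0.9   0.441 0.118]
top [ 0.748 -0.442  0.05 ] [ 0.9   -0.277  0.117]
top [ 0.38 -0.75  0.05] [ 0.721 -0.526  0.118]
scene [0.749 0.276 0.05 ] [0.9   0.443 0.112]
scene [ 0.749 -0.44   0.05 ] [ 0.854 -0.279  0.115]
scene [ 0.444 -0.574  0.05 ] [ 0.717 -0.528  0.113]
```

Emit:
carry_out(steps=[[[-0.25,-0.38,0.003],3,0],[[-0.5,-0.76,0.005],5.9,0],[[-0.5,-0.76,0.005],5.9,0],[[-0.5,-0.76,0.005],5.9,0],[[-0.5,-0.76,0.005],5.9,0],[[-0.5,-0.76,0.005],5.9,0],[[-0.5,-0.76,0.005],5.9,0],[[-0.5,-0.76,0.005],5.9,0],[[-0.5,-0.76,0.005],5.9,0],[[-0.5,-0.76,0.005],5.9,0]])

```text
time: 1.35
tool_pos: [0.3398, -0.06, 0.2019]
ee_rot: [3.14, 0.0, 1.861]
wrist_force: [1.6, 0.8, -0.0]
width: 0.0467
finger_force: 0.0
```

```bash
python3 to.py .432 -.329 .1 17
```

```text
t 1.35 at [ 0.3398 -0.06    0.2019] axis 16.64 -> d [-0.2842  0.0112  0.1019] roll -0.04 w 0.0467 F [ 1.6  0.8 -0. ]
```

Emit:
carry_out(steps=[[[-0.28,0.01,0.0],0,0],[[-0.28,0.01,0.0],0,0],[[-0.28,0.01,0.0],0,0],[[-0.28,0.01,0.05],0,0],[[-0.28,0.01,0.1],0,0],[[-0.28,0.01,0.1],0,0],[[-0.28,0.01,0.1],0,0],[[-0.28,0.01,0.1],0,0]])

```text
time: 2.35
tool_pos: [0.4307, -0.323, 0.1045]
ee_rot: [3.139, 0.003, 1.863]
wrist_force: [0.5, 0.6, 0.9]
width: 0.0472
finger_force: 0.0
```

```bash
python3 - <<'E'
from h import *
s=snap('wrist','w1.png');X=cloud(s)
m=(X[...,2]>.03)&(X[...,2]<.08)
n,l,st,c=cv2.connectedComponentsWithStats(m.astype(np.uint8))
for i in range(1,n):
    if st[i,4]<60: continue
    P=X[l==i];top=P[P[:,2]>np.percentile(P[:,2],95)-.006]
    print(c[i].round(),st[i,4],top.max(0).round(3),((top.min(0)+top.max(0))/2).round(4),np.ptp(top,axis=0).round(3))
E
python3 to.py .432 -.329 .016 17
```

```text
[373.  54.] 6995 [ 0.479 -0.166  0.064] [ 0.457  -0.1874  0.0597] [0.044 0.043 0.008]
[295. 162.] 626 [ 0.436 -0.264  0.062] [ 0.4285 -0.2716  0.0588] [0.016 0.015 0.007]
[276. 233.] 662 [ 0.438 -0.322  0.062] [ 0.4308 -0.3289  0.0588] [0.015 0.014 0.007]
[481. 292.] 2395 [ 0.645 -0.314  0.046] [ 0.6142 -0.3308  0.0426] [0.061 0.034 0.007]
t 2.4 at [ 0.4309 -0.3231  0.1049] axis 16.76 -> d [-0.0056 -0.0008  0.0889] roll -0.02 w 0.0473 F [-0.5 -0.7  0.1]
```

View pics/w1.png

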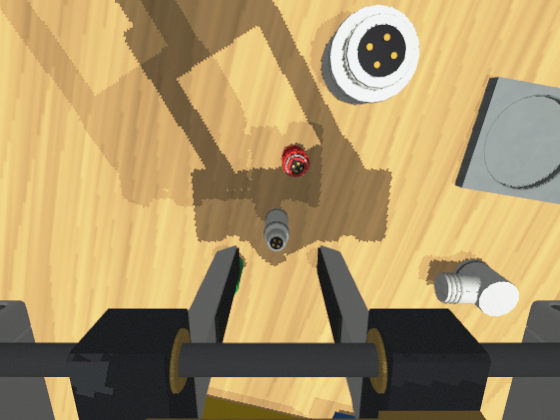

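The wrist view shows shell A at (276,233), centred between the fingers, with the red look-alike well clear at (295,160). Going down now.

Emit:
carry_out(steps=[[[-0.006,-0.001,0.0],0,0],[[-0.006,-0.001,0.045],0,0],[[-0.006,-0.001,0.08],0,0],[[-0.006,-0.001,0.089],0,0],[[-0.006,-0.001,0.089],0,0],[[-0.006,-0.001,0.089],0,1],[[-0.006,-0.001,0.089],0,1],[[-0.006,-0.001,0.089],0,1],[[-0.006,-0.001,0.089],0,1],[[-0.006,-0.001,0.089],0,1]])

```text
time: 3.65
tool_pos: [0.431, -0.3297, 0.0139]
ee_rot: [3.141, 0.001, 1.862]
wrist_force: [0.1, -0.1, 4.2]
width: 0.0194
finger_force: 30.0
```

```bash
python3 to.py .431 -.329 .14 17
```

```text
t 3.65 at [ 0.431  -0.3297  0.0139] axis 16.69 -> d [ 0.0005  0.0003 -0.1261] roll -0.03 w 0.0194 F [ 0.1 -0.1  4.2]
```

Emit:
carry_out(steps=[[[0,0,-0.03],0,1],[[0,0,-0.08],0,1],[[0,0,-0.126],0,1],[[0,0,-0.126],0,1]])

```text
time: 4.15
tool_pos: [0.4324, -0.3311, 0.1436]
ee_rot: [3.137, 0.008, 1.862]
wrist_force: [0.3, 1.0, -1.9]
width: 0.0194
finger_force: 30.0
```

```bash
python3 to.py .6307 .3278 .14 17
```

```text
t 4.15 at [ 0.4324 -0.3311  0.1436] axis 16.69 -> d [0.5742 0.3791 0.0009] roll -0.03 w 0.0194 F [ 0.3  1.  -1.9]
```

Emit:
carry_out(steps=[[[0.574,0.379,0.0],0,1],[[0.574,0.379,0.0],0,1],[[0.574,0.379,0.0],0,1],[[0.574,0.379,0.0],0,1],[[0.574,0.379,0.0],0,1],[[0.574,0.379,0.0],0,1],[[0.574,0.379,0.0],0,1],[[0.574,0.379,0.0],0,1],[[0.574,0.379,0.0],0,1],[[0.574,0.379,0.0],0,1]])

```text
time: 5.4
tool_pos: [0.6099, 0.2708, 0.1363]
ee_rot: [-3.138, 0.0, 1.862]
wrist_force: [1.4, -0.4, -0.1]
width: 0.0196
finger_force: 30.0
```

```bash
python3 to.py .6307 .3278 .08 17; python3 -c "
from h import *
print(robot.get_obs()['joint_positions'])"
```

```text
t 5.4 at [0.6099 0.2708 0.1363] axis 16.69 -> d [0.0486 0.0365 0.0561] roll -0.03 w 0.0196 F [ 1.4 -0.4 -0.1]
[ 3.33113483e-01  3.72492929e-01  1.16477769e+00 -2.85144960e-04
  1.60811824e+00  4.18025370e-02]
```

Emit:
carry_out(steps=[[[0.049,0.036,0.0],0,1],[[0.049,0.036,0.02],0,1],[[0.049,0.036,0.056],0,1],[[0.049,0.036,0.056],0,1],[[0.049,0.036,0.056],0,1]])

```text
time: 6.02
tool_pos: [0.6309, 0.3254, 0.083]
ee_rot: [-3.141, 0.0, 1.861]
wrist_force: [0.2, 0.5, -0.3]
width: 0.0193
finger_force: 30.0
```

```bash
python3 - <<'E'
from h import *
s=snap('wrist','w2.png')
E
python3 to.py .6307 .3278 .020 17
```

```text
t 6.08 at [0.6316 0.3259 0.0844] axis 16.63 -> d [ 0.0021 -0.0004  0.0644] roll -0.04 w 0.0195 F [ 0.3  0.2 -0.3]
```

View pics/w2.png

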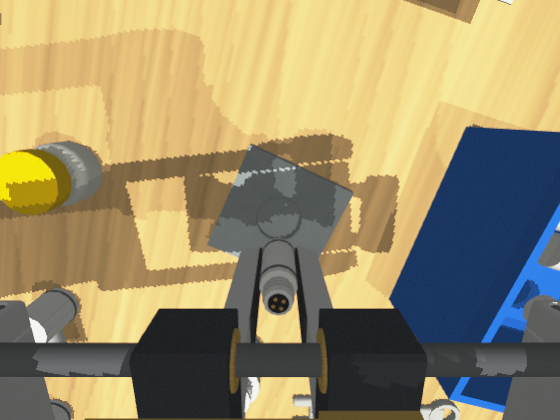

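The wrist view shows shell A held over the nest recess at (280,215). Lowering, with the last few mm slow.

Emit:
carry_out(steps=[[[0.002,0,0.02],0,1],[[0.002,0,0.045],0,1],[[0.002,0,0.058],0,1],[[0.002,0,0.06],0,1],[[0.002,0,0.061],0,1],[[0.002,0,0.061],0,1]])

```text
time: 6.82
tool_pos: [0.6312, 0.3287, 0.0233]
ee_rot: [3.139, -0.0, 1.862]
wrist_force: [0.4, 0.6, 0.2]
width: 0.0191
finger_force: 30.0
```

```bash
python3 to.py .6307 .3278 .020 17
```

```text
t 6.83 at [0.6312 0.3287 0.0233] axis 16.69 -> d [-0.0008 -0.0007  0.0033] roll -0.03 w 0.0191 F [0.4 0.6 0.2]
```

Emit:
carry_out(steps=[[[0,0,0.001],0,1],[[0,0,0.002],0,1],[[0,0,0.002],0,1]])

```text
time: 7.2
tool_pos: [0.6304, 0.3284, 0.02]
ee_rot: [-3.141, -0.0, 1.862]
wrist_force: [1.2, -0.6, -1.1]
width: 0.0192
finger_force: 30.0
```

Emit:
carry_out(steps=[[[0,0,0.0005],0,1],[[0,0,0.001],0,1],[[0,0,0.001],0,1]])

```text
time: 7.58
tool_pos: [0.6304, 0.3285, 0.0199]
ee_rot: [3.141, -0.0, 1.862]
wrist_force: [-2.6, -0.6, 5.3]
width: 0.0195
finger_force: 30.0
```

Contact is felt at 5 N. Opening, then lifting.

Emit:
carry_out(steps=[[[0,0,0],0,0],[[0,0,0],0,0],[[0,0,0],0,0],[[0,0,-0.03],0,0],[[0,0,-0.08],0,0],[[0,0,-0.12],0,0],[[0,0,-0.12],0,0]])

```text
time: 8.45
tool_pos: [0.6329, 0.3295, 0.1447]
ee_rot: [3.131, -0.001, 1.862]
wrist_force: [-0.3, -0.2, -0.4]
width: 0.0472
finger_force: 0.0
```

```bash
cat > tops.py <<'E'
from h import *
for n in('scene','top'):
    X=cloud(snap(n))
    m=(X[...,2]>.03)&(X[...,2]<.078)&(X[...,0]>.25)&(X[...,0]<.72)&(abs(X[...,1])<.5)
    k,l,st,c=cv2.connectedComponentsWithStats(m.astype(np.uint8))
    for i in range(1,k):
        if st[i,4]<30 or st[i,4]>1500: continue
        P=X[l==i];top=P[P[:,2]>np.percentile(P[:,2],95)-.006]
        print(n,c[i].round(),st[i,4],'z',np.percentile(P[:,2],95).round(3),((top.min(0)+top.max(0))/2).round(4)[:2],np.ptp(top,axis=0).round(3)[:2])
E
python3 tops.py;python3 to.py .470 .057 .12 17
```

```text
scene [382.  65.] 462 z 0.051 [0.281  0.4434] [0.062 0.065]
scene [385. 128.] 322 z 0.056 [0.4614 0.3168] [0.042 0.043]
scene [335. 155.] 298 z 0.045 [0.4655 0.176 ] [0.04  0.057]
scene [289. 176.] 217 z 0.061 [0.4713 0.0571] [0.025 0.023]
scene [435. 179.] 128 z 0.066 [0.6314 0.3272] [0.015 0.014]
scene [382. 208.] 414 z 0.061 [0.6331 0.1868] [0.033 0.032]
scene [183. 219.] 668 z 0.061 [ 0.4584 -0.1878] [0.044 0.043]
scene [139. 225.] 115 z 0.059 [ 0.4302 -0.272 ] [0.015 0.014]
scene [ 81. 240.] 132 z 0.06 [ 0.4062 -0.3853] [0.015 0.014]
scene [107. 269.] 127 z 0.06 [ 0.4926 -0.3623] [0.014 0.014]
scene [144. 319.] 464 z 0.045 [ 0.6174 -0.3314] [0.057 0.033]
top [196. 162.] 252 z 0.064 [0.6305 0.1856] [0.032 0.032]
top [390. 165.] 225 z 0.048 [ 0.6136 -0.3301] [0.056 0.032]
top [142. 162.] 71 z 0.069 [0.6293 0.3278] [0.014 0.012]
top [402. 212.] 59 z 0.064 [ 0.4896 -0.3604] [0.011 0.012]
top [245. 221.] 128 z 0.064 [0.4685 0.0572] [0.021 0.024]
top [337. 225.] 417 z 0.064 [ 0.4552 -0.187 ] [0.042 0.042]
top [200. 224.] 234 z 0.048 [0.4629 0.1774] [0.037 0.052]
top [369. 235.] 53 z 0.065 [ 0.428  -0.2711] [0.01  0.013]
top [412. 244.] 55 z 0.065 [ 0.4033 -0.3831] [0.01  0.012]
top [ 95. 298.] 457 z 0.055 [0.2798 0.4431] [0.059 0.064]
t 8.55 at [0.6304 0.3283 0.1385] axis 16.69 -> d [-0.2139 -0.2315  0.0185] roll -0.03 w 0.047 F [0.4 0.2 0.5]
```

Shell A is standing in its nest with its top at 66 mm. Next is shell B.

Emit:
carry_out(steps=[[[-0.214,-0.232,0.0],0,-0.6],[[-0.214,-0.232,0.0],0,-0.6],[[-0.214,-0.232,0.0],0,-0.6],[[-0.214,-0.232,0.0],0,-0.6],[[-0.214,-0.232,0.0],0,-0.6],[[-0.214,-0.232,0.02],0,-0.6],[[-0.214,-0.232,0.04],0,-0.6],[[-0.214,-0.232,0.04],0,-0.6],[[-0.214,-0.232,0.04],0,-0.6]])

```text
time: 9.68
tool_pos: [0.4692, 0.0569, 0.0983]
ee_rot: [-3.14, -0.001, 1.862]
wrist_force: [0.2, 1.4, -0.6]
width: 0.0752
finger_force: 0.0
```

```bash
python3 to.py .470 .0572 .015 17
```

```text
t 9.68 at [0.4692 0.0569 0.0983] axis 16.7 -> d [-0.      0.001   0.0833] roll -0.03 w 0.0752 F [ 0.2  1.4 -0.6]
```

Emit:
carry_out(steps=[[[0,0.001,0.045],0,-0.6],[[0,0.001,0.075],0,-0.6],[[0,0.001,0.083],0,-0.6],[[0,0.001,0.083],0,-0.6],[[0,0.001,0.083],0,1],[[0,0.001,0.083],0,1],[[0,0.001,0.083],0,1],[[0,0.001,0.083],0,1],[[0,0.001,0.083],0,1],[[0,0.001,0.083],0,1]])

```text
time: 10.92
tool_pos: [0.4707, 0.0571, 0.0162]
ee_rot: [3.141, -0.0, 1.862]
wrist_force: [-0.7, -0.2, 1.2]
width: 0.0325
finger_force: 30.0
```

```bash
python3 to.py .4685 -.0563 .1 17
```

```text
t 10.93 at [0.4707 0.0571 0.0162] axis 16.69 -> d [-0.108  -0.0346 -0.0838] roll -0.03 w 0.0325 F [-0.7 -0.2  1.2]
```

Emit:
carry_out(steps=[[[0,0,-0.03],0,1],[[0,0,-0.06],0,1],[[-0.05,-0.016,-0.06],0,1],[[-0.108,-0.035,-0.06],0,1],[[-0.108,-0.035,-0.06],0,1],[[-0.108,-0.035,-0.05],0,1],[[-0.108,-0.035,-0.03],0,1],[[-0.108,-0.035,-0.015],0,1],[[-0.108,-0.035,-0.01],0,1],[[-0.108,-0.035,-0.01],0,1]])

```text
time: 12.18
tool_pos: [0.4679, -0.0557, 0.0256]
ee_rot: [-3.141, -0.001, 1.863]
wrist_force: [0.1, -0.1, -0.6]
width: 0.0325
finger_force: 30.0
```

```bash
python3 to.py .4685 -.0563 .0222 17
```

```text
t 12.18 at [ 0.4679 -0.0557  0.0256] axis 16.75 -> d [-0.0007  0.0004  0.0034] roll -0.03 w 0.0325 F [ 0.1 -0.1 -0.6]
```

Emit:
carry_out(steps=[[[0,0,0.001],0,1],[[0,0,0.002],0,1],[[0,0,0.003],0,1],[[0,0,0.0035],0,1],[[0,0,0.0035],0,1]])

```text
time: 12.8
tool_pos: [0.4681, -0.0564, 0.0225]
ee_rot: [3.142, -0.0, 1.862]
wrist_force: [-0.1, -0.5, -0.5]
width: 0.0326
finger_force: 30.0
```

Emit:
carry_out(steps=[[[0,0,0.0005],0,1],[[0,0,0.001],0,1],[[0,0,0.001],0,1]])

```text
time: 13.18
tool_pos: [0.4682, -0.0565, 0.0221]
ee_rot: [3.141, 0.0, 1.862]
wrist_force: [-2.1, 0.3, 4.4]
width: 0.0321
finger_force: 30.0
```

Emit:
carry_out(steps=[[[0,0,0],0,-0.6],[[0,0,0],0,-0.6],[[0,0,0],0,-0.6],[[0,0,-0.03],0,-0.6],[[0,0,-0.08],0,-0.6],[[0,0,-0.1],0,-1],[[0,0,-0.1],0,-1],[[0,0,-0.1],0,-1]])

```text
time: 14.18
tool_pos: [0.4673, -0.0562, 0.1201]
ee_rot: [-3.14, -0.001, 1.862]
wrist_force: [-0.1, 0.5, -0.7]
width: 0.0937
finger_force: 0.0
```

```bash
python3 tops.py | grep -E "176|221|208|162"; python3 to.py .6315 .1862 .1 17
```

```text
top [196. 162.] 252 z 0.064 [0.6301 0.1861] [0.032 0.031]
top [142. 162.] 71 z 0.07 [0.6305 0.3275] [0.017 0.016]
top [200. 224.] 230 z 0.048 [0.4604 0.1761] [0.032 0.055]
t 14.28 at [ 0.467  -0.0561  0.1196] axis 16.69 -> d [0.1849 0.2272 0.0193] roll -0.03 w 0.0941 F [ 0.1 -0.5  0.3]
```

Emit:
carry_out(steps=[[[0.185,0.227,0.0],0,-1],[[0.185,0.227,0.0],0,-1],[[0.185,0.227,0.0],0,-1],[[0.185,0.227,0.0],0,-1],[[0.185,0.227,0.0],0,-1],[[0.185,0.227,0.01],0,-1],[[0.185,0.227,0.02],0,-1],[[0.185,0.227,0.02],0,-1],[[0.185,0.227,0.02],0,-1]])

```text
time: 15.4
tool_pos: [0.6321, 0.1848, 0.1018]
ee_rot: [3.142, 0.0, 1.861]
wrist_force: [0.4, -0.0, -0.0]
width: 0.0942
finger_force: 0.0
```

```bash
python3 to.py .6315 .1862 .015 17; python3 tops.py
```

```text
t 15.4 at [0.6321 0.1848 0.1018] axis 16.6 -> d [ 0.0015 -0.0002  0.0868] roll -0.04 w 0.0942 F [ 0.4 -0.  -0. ]
scene [335. 155.] 293 z 0.045 [0.4653 0.1759] [0.037 0.057]
scene [242. 196.] 254 z 0.067 [ 0.4695 -0.0554] [0.023 0.023]
scene [382. 207.] 414 z 0.061 [0.6333 0.1866] [0.034 0.033]
scene [183. 220.] 671 z 0.061 [ 0.4591 -0.1872] [0.044 0.044]
scene [139. 226.] 120 z 0.06 [ 0.4314 -0.272 ] [0.016 0.014]
scene [ 81. 240.] 135 z 0.06 [ 0.4051 -0.3854] [0.016 0.014]
scene [107. 270.] 133 z 0.06 [ 0.4931 -0.3623] [0.014 0.014]
scene [144. 319.] 459 z 0.044 [ 0.6167 -0.3313] [0.057 0.033]
top [390. 166.] 227 z 0.048 [ 0.6153 -0.3303] [0.054 0.032]
top [402. 212.] 56 z 0.063 [ 0.4888 -0.3599] [0.013 0.014]
top [337. 225.] 415 z 0.065 [ 0.4564 -0.187 ] [0.04  0.042]
top [288. 221.] 129 z 0.07 [ 0.4667 -0.056 ] [0.021 0.021]
top [144. 227.] 207 z 0.059 [0.4591 0.3188] [0.042 0.038]
top [369. 235.] 54 z 0.063 [ 0.4267 -0.2714] [0.013 0.014]
top [412. 244.] 57 z 0.064 [ 0.4033 -0.3833] [0.01  0.011]
top [100. 289.] 705 z 0.053 [0.2801 0.4413] [0.059 0.063]
```

B is seated, top at 67 mm. Grasping C.

Emit:
carry_out(steps=[[[0.002,0,0.045],0,-1],[[0.002,0,0.075],0,-1],[[0.002,0,0.087],0,-1],[[0.002,0,0.087],0,-1],[[0.002,0,0.087],0,1],[[0.002,0,0.087],0,1],[[0.002,0,0.087],0,1],[[0.002,0,0.087],0,1],[[0.002,0,0.087],0,1],[[0.002,0,0.087],0,1]])

```text
time: 16.75
tool_pos: [0.6318, 0.1879, 0.0146]
ee_rot: [3.142, -0.0, 1.862]
wrist_force: [0.4, -0.1, 1.2]
width: 0.0454
finger_force: 30.0
```

```bash
python3 to.py .619 .0685 .1 17
```

```text
t 16.75 at [0.6318 0.1879 0.0146] axis 16.69 -> d [-0.1107 -0.0466 -0.0854] roll -0.03 w 0.0454 F [ 0.4 -0.1  1.2]
```

Emit:
carry_out(steps=[[[0,0,-0.03],0,1],[[0,0,-0.06],0,1],[[-0.05,-0.022,-0.06],0,1],[[-0.109,-0.046,-0.06],0,1],[[-0.109,-0.046,-0.06],0,1],[[-0.109,-0.046,-0.05],0,1],[[-0.109,-0.046,-0.03],0,1],[[-0.109,-0.046,-0.015],0,1],[[-0.109,-0.046,-0.01],0,1],[[-0.109,-0.046,-0.01],0,1]])

```text
time: 18.0
tool_pos: [0.6186, 0.0707, 0.0235]
ee_rot: [-3.14, -0.0, 1.863]
wrist_force: [0.4, 0.8, -1.4]
width: 0.0453
finger_force: 30.0
```

Emit:
carry_out(steps=[[[0,0,0.001],0,1],[[0,0,0.002],0,1],[[0,0,0.003],0,1],[[0,0,0.003],0,1]])

```text
time: 18.5
tool_pos: [0.6191, 0.0703, 0.0216]
ee_rot: [3.141, -0.0, 1.862]
wrist_force: [-0.1, -0.5, -1.6]
width: 0.0453
finger_force: 30.0
```

```bash
python3 to.py .619 .070 .0206 17
```

```text
t 18.5 at [0.6191 0.0703 0.0216] axis 16.68 -> d [-0.0002 -0.0002  0.001 ] roll -0.03 w 0.0453 F [-0.1 -0.5 -1.6]
```

Emit:
carry_out(steps=[[[0,0,0.0005],0,1],[[0,0,0.001],0,1],[[0,0,0.001],0,1]])

```text
time: 18.88
tool_pos: [0.6191, 0.0703, 0.0206]
ee_rot: [3.141, -0.0, 1.862]
wrist_force: [-0.8, 0.3, -1.1]
width: 0.0455
finger_force: 30.0
```

Emit:
carry_out(steps=[[[0,0,0.0005],0,1],[[0,0,0.001],0,1],[[0,0,0.001],0,1]])

```text
time: 19.25
tool_pos: [0.6192, 0.0703, 0.0205]
ee_rot: [3.141, 0.0, 1.862]
wrist_force: [-3.5, -1.0, 4.7]
width: 0.0456
finger_force: 30.0
```

Emit:
carry_out(steps=[[[0,0,0],0,-1],[[0,0,0],0,-1],[[0,0,0],0,-1],[[0,0,0],0,-1],[[0,0,-0.03],0,-1],[[0,0,-0.08],0,-1],[[0,0,-0.1],0,-1],[[0,0,-0.1],0,-1]])

```text
time: 20.25
tool_pos: [0.6206, 0.0703, 0.1221]
ee_rot: [3.136, 0.001, 1.862]
wrist_force: [-0.1, 0.1, -0.3]
width: 0.094
finger_force: 0.0
```

```bash
python3 to.py .4575 -.1873 .12 17
```

```text
t 20.25 at [0.6206 0.0703 0.1221] axis 16.69 -> d [-0.1999 -0.2302  0.0012] roll -0.03 w 0.094 F [-0.1  0.1 -0.3]
```

Emit:
carry_out(steps=[[[-0.2,-0.23,0.0],0,-1],[[-0.2,-0.23,0.0],0,-1],[[-0.2,-0.23,0.0],0,-1],[[-0.2,-0.23,0.0],0,-1],[[-0.2,-0.23,0.0],0,-1],[[-0.2,-0.23,0.01],0,-1],[[-0.2,-0.23,0.02],0,-1],[[-0.2,-0.23,0.02],0,-1],[[-0.2,-0.23,0.02],0,-1]])

```text
time: 21.38
tool_pos: [0.4567, -0.1862, 0.0991]
ee_rot: [-3.141, -0.001, 1.864]
wrist_force: [0.1, -0.1, 0.4]
width: 0.0944
finger_force: 0.0
```

```bash
python3 tops.py; python3 to.py .4575 -.1873 .015 17; python3 -c "
from h import *
snap('wrist','w3.png')"
```

```text
scene [381.  62.] 384 z 0.051 [0.2809 0.4437] [0.062 0.062]
scene [388.  78.] 30 z 0.033 [0.3224 0.4265] [0.03  0.024]
scene [392.  90.] 59 z 0.033 [0.3601 0.4112] [0.053 0.029]
scene [385. 128.] 322 z 0.056 [0.4616 0.317 ] [0.044 0.044]
scene [335. 155.] 291 z 0.045 [0.4662 0.1757] [0.038 0.058]
scene [435. 179.] 126 z 0.066 [0.6313 0.3258] [0.013 0.015]
scene [242. 196.] 254 z 0.066 [ 0.4694 -0.0567] [0.025 0.022]
scene [181. 222.] 513 z 0.061 [ 0.459 -0.191] [0.044 0.035]
scene [331. 226.] 459 z 0.067 [0.6208 0.069 ] [0.035 0.033]
scene [139. 226.] 119 z 0.06 [ 0.431 -0.272] [0.013 0.014]
scene [ 81. 240.] 134 z 0.06 [ 0.4059 -0.3852] [0.015 0.014]
scene [107. 270.] 132 z 0.06 [ 0.4928 -0.3622] [0.014 0.014]
scene [144. 319.] 466 z 0.045 [ 0.6176 -0.3315] [0.055 0.034]
top [390. 166.] 225 z 0.048 [ 0.6138 -0.3298] [0.056 0.033]
top [142. 162.] 73 z 0.071 [0.6302 0.3278] [0.015 0.015]
top [240. 165.] 252 z 0.07 [0.6179 0.0677] [0.032 0.032]
top [200. 224.] 236 z 0.048 [0.4629 0.1761] [0.036 0.055]
top [288. 222.] 130 z 0.07 [ 0.4665 -0.0561] [0.021 0.021]
top [145. 226.] 248 z 0.06 [0.4601 0.3175] [0.039 0.041]
top [412. 244.] 57 z 0.066 [ 0.4033 -0.3824] [0.01  0.011]
top [100. 289.] 720 z 0.054 [0.2801 0.4439] [0.059 0.063]
t 21.48 at [ 0.4569 -0.1866  0.0997] axis 16.79 -> d [-0.0008  0.0003  0.0847] roll -0.02 w 0.094 F [ 0.7 -0.1 -0.2]
```

View pics/w3.png

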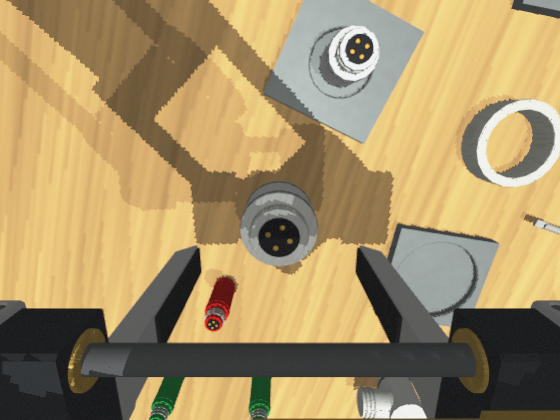

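C is seated, top at 67 mm. The wrist view shows shell D centred at (278,225), with the red part at (220,300) and the nest corner at (400,230) both clear of the fingers.

Emit:
carry_out(steps=[[[-0.001,0,0.045],0,-1],[[-0.001,0,0.075],0,-1],[[-0.001,0,0.084],0,-1],[[-0.001,0,0.084],0,-1],[[-0.001,0,0.084],0,1],[[-0.001,0,0.084],0,1],[[-0.001,0,0.084],0,1],[[-0.001,0,0.084],0,1],[[-0.001,0,0.084],0,1]])

```text
time: 22.65
tool_pos: [0.457, -0.1884, 0.016]
ee_rot: [3.14, 0.001, 1.862]
wrist_force: [0.6, 0.3, 1.9]
width: 0.0594
finger_force: 30.0
```

```bash
python3 to.py .6133 -.204 .1 17
```

```text
t 22.65 at [ 0.457  -0.1884  0.016 ] axis 16.68 -> d [-0.0598  0.1453 -0.0838] roll -0.03 w 0.0594 F [0.6 0.3 1.9]
```

Emit:
carry_out(steps=[[[0,0,-0.03],0,1],[[0,0,-0.06],0,1],[[-0.02,0.05,-0.06],0,1],[[-0.04,0.1,-0.06],0,1],[[-0.06,0.145,-0.06],0,1],[[-0.06,0.145,-0.06],0,1],[[-0.06,0.145,-0.04],0,1],[[-0.06,0.145,-0.02],0,1],[[-0.06,0.145,-0.011],0,1],[[-0.06,0.145,-0.011],0,1]])

```text
time: 23.9
tool_pos: [0.6111, -0.2037, 0.025]
ee_rot: [-3.139, -0.002, 1.862]
wrist_force: [-0.2, 0.2, -2.1]
width: 0.0597
finger_force: 30.0
```

Emit:
carry_out(steps=[[[0,0,0.001],0,1],[[0,0,0.002],0,1],[[0,0,0.003],0,1],[[0,0,0.003],0,1]])

```text
time: 24.4
tool_pos: [0.6127, -0.2041, 0.0236]
ee_rot: [3.141, 0.0, 1.862]
wrist_force: [0.8, 0.6, -3.7]
width: 0.0593
finger_force: 30.0
```

```bash
python3 to.py .6133 -.204 .022 17
```

```text
t 24.4 at [ 0.6127 -0.2041  0.0236] axis 16.69 -> d [-0.      0.0006  0.0016] roll -0.03 w 0.0593 F [ 0.8  0.6 -3.7]
```

Emit:
carry_out(steps=[[[0,0,0.0005],0,1],[[0,0,0.001],0,1],[[0,0,0.0015],0,1],[[0,0,0.0015],0,1]])

```text
time: 24.9
tool_pos: [0.6126, -0.2041, 0.0222]
ee_rot: [3.141, -0.0, 1.862]
wrist_force: [-0.8, 0.5, -2.3]
width: 0.0598
finger_force: 30.0
```

Emit:
carry_out(steps=[[[0,0,0.0005],0,1],[[0,0,0.001],0,1],[[0,0,0.001],0,1]])

```text
time: 25.28
tool_pos: [0.6126, -0.2041, 0.0221]
ee_rot: [3.141, 0.0, 1.862]
wrist_force: [-4.1, 0.7, 4.1]
width: 0.0596
finger_force: 30.0
```

Emit:
carry_out(steps=[[[0,0,0],0,-1],[[0,0,0],0,-1],[[0,0,0],0,-1],[[0,0,0],0,-1],[[0,0,-0.03],0,-1],[[0,0,-0.08],0,-1],[[0,0,-0.13],0,-1],[[0,0,-0.14],0,-1],[[0,0,-0.14],0,-1]])

```text
time: 26.4
tool_pos: [0.6128, -0.2042, 0.1612]
ee_rot: [3.141, 0.001, 1.862]
wrist_force: [0.2, -0.8, -1.1]
width: 0.0941
finger_force: 0.0
```

Emit:
carry_out(steps=[[[0.08,-0.22,0],0,-1],[[0.08,-0.22,0],0,-1],[[0.08,-0.22,0],0,-1],[[0.08,-0.22,0],0,-1],[[0.08,-0.22,0],0,-1],[[0.08,-0.22,0],0,-1],[[0.08,-0.22,0],0,-1]])

```text
time: 27.28
tool_pos: [0.3797, -0.1907, 0.1602]
ee_rot: [-3.141, -0.001, 1.863]
wrist_force: [-0.1, 0.5, -0.4]
width: 0.0939
finger_force: 0.0
```

```bash
python3 tops.py; python3 -c "
from h import *
snap('scene','end.png')"
```

```text
scene [383.  67.] 505 z 0.051 [0.2802 0.4427] [0.06  0.064]
scene [385. 128.] 322 z 0.056 [0.4605 0.316 ] [0.043 0.043]
scene [335. 155.] 295 z 0.045 [0.4646 0.1756] [0.036 0.057]
scene [435. 179.] 128 z 0.066 [0.6318 0.3277] [0.016 0.013]
scene [242. 196.] 255 z 0.067 [ 0.4704 -0.0559] [0.025 0.024]
scene [331. 226.] 461 z 0.067 [0.6202 0.0696] [0.034 0.032]
scene [139. 225.] 116 z 0.06 [ 0.4307 -0.272 ] [0.014 0.014]
scene [ 81. 240.] 133 z 0.06 [ 0.406  -0.3855] [0.016 0.014]
scene [107. 269.] 129 z 0.06 [ 0.4934 -0.3618] [0.012 0.014]
scene [207. 284.] 849 z 0.067 [ 0.6134 -0.2032] [0.043 0.043]
scene [144. 319.] 464 z 0.044 [ 0.6164 -0.3313] [0.057 0.033]
top [390. 166.] 231 z 0.048 [ 0.6137 -0.3302] [0.056 0.032]
top [142. 162.] 73 z 0.07 [0.6303 0.3271] [0.017 0.011]
top [240. 165.] 248 z 0.07 [0.6177 0.0677] [0.032 0.031]
top [342. 167.] 420 z 0.07 [ 0.6114 -0.2038] [0.04 0.04]
top [402. 212.] 56 z 0.063 [ 0.4899 -0.3595] [0.011 0.012]
top [200. 223.] 231 z 0.048 [0.463  0.1762] [0.037 0.055]
top [288. 221.] 129 z 0.071 [ 0.4666 -0.056 ] [0.021 0.021]
top [145. 226.] 253 z 0.06 [0.459  0.3177] [0.042 0.041]
top [412. 244.] 51 z 0.063 [ 0.4033 -0.3828] [0.01  0.013]
top [100. 288.] 727 z 0.054 [0.2803 0.4431] [0.058 0.063]
```

View pics/end.png

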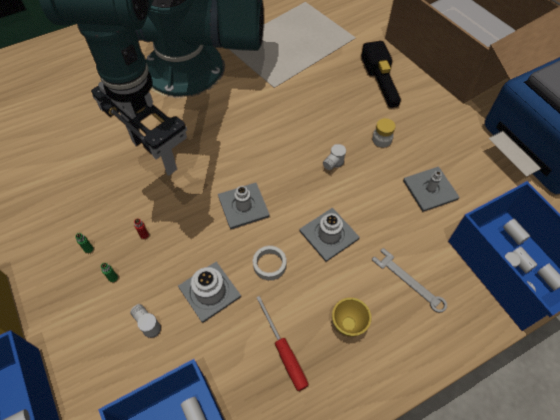

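The final scene view shows all four shells upright in their nests, at (435,180), (242,197), (331,227) and (207,285). Their tops are at about 66–67 mm. The elbows and look-alikes haven't moved.

```bash
python3 -c "
from h import *
print(robot.close_job())"
```

```text
the job is handed in; nothing more can be done
None
```

All four shells are standing upright in their matching nests, the elbows and look-alikes were left where they stood, and the job is handed in at about 27 s.

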